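# Serve from the counter carousel and hold its hatch

## Robot

A 7-joint arm with a two-finger parallel gripper is mounted at the origin on a cart in front of the work surface, level with it; the furniture and walls round the work are solid. World frame = base frame: x ahead of the robot, y to its left, z up, the work surface at z = 0. Lengths are in m, angles in rad, forces in N, time in s.
With the tool pointing down it reaches from about 0.425 to 0.925 m from the base axis. Payload 6.8 kg.
Tool frame: the origin (TCP) lies at the very end of the fingers, on their centre line; the grasp point (between the pads) lies 19 mm behind it; z points along the fingers, y is the line along which they close (so a half turn about z gives the same grasp; the last joint's range is limited). The gripper opens to 85 mm and grips with 20 to 120 N. Pads are 22 mm wide; open, the fingers measure 114 mm over their backs; the gripper's body (76 mm by 85 mm) begins 54 mm behind the grasp point. The pads swing forward as they close: fully open they stand 13 mm farther back than shut.
Start: joints at [1.036, 0.477, 0.022, 1.555, -0.011, 1.109, -0.083], TCP at [0.279, -0.614, 0.211] pointing down, gripper open.
Joint ranges: [-2.96, 2.96], [-0.34, 2.1], [-1.41, 1.46], [0.24, 2.44], [-1.37, 4.51], [0.17, 1.92], [-2.96, 2.96]. Speed limits (rad/s): [2.39, 2.39, 3.14, 3.14, 3.14, 3.14, 3.14].

## Interface

Orientations are given as a unit quaternion [w, x, y, z].
In Python, from station import bot, vision gives the robot as it stands (bot), with the cameras (vision).
- The arm moves only by the shell command python3 nudge.py 'ROWS' [FORCE]. ROWS is a JSON list of rows, 1 to 20 of them, each of 5 numbers: dx, dy, dz in m, then a turn about the tool's z in rad, then the opening from 0.0 (shut) to 1.0 (fully open); each row shifts and turns the commanded pose from where the row before left it, along the tool's axes as they then stand; what a row does not reach is not made up. A row lasts 1/10 s, in which the tool goes at most 0.05 m and 0.15 rad, less where a joint would pass 70% of its speed; a pose out of reach is approached as far as the arm can. The fingers move at their own pace and stop on an object; FORCE is the grip in N (left out, the last holds). Time passes only in rows, so rows that do not move let the fingers close. It prints the time, the measured TCP pose, the force, the opening and the grip force at its end.
- bot.get_obs(): the state, without advancing time (a new reading comes with each control period).
- vision.read_camera(name): name is "scene" or "top" or "wrist"; returns the picture (384x512x3 uint8, blue, green, red); there is no depth.
- vision.camera_info(name): a dict with "vertical_fov" (degrees; the focal length in pixels is half the picture's height over the tangent of half this angle, whatever the lens; pixels are square), "cx", "cy" (the principal point, pixels), "k1" (the pictures are not rectified: a ray, as slopes to the right and down, at radius r is drawn at 1 + k1 r^2 times it, then the intrinsics apply), "view" (4x4, takes a point from world to camera coordinates); the wrist camera has in their place "hand_eye" (4x4, takes a point from camera to tool coordinates, whose origin is the TCP and whose axes are the flange's). Camera axes: x right, y up, looking along -z (the intrinsics and any distortion apply to the point x, -y, -z); pixel columns grow to the right and rows downward; lengths in m; the calibration is good to about 2 mm. A picture is of the moment at which its call begins: read the wrist's pose just before it. camera_info takes no time and is no camera call.
- bot.hand_in(): hands the job in; it is judged then, once.
The state is a dict: "t": time; "q": joint angles; "joint_vel": joint speeds; "joint_torque": joint torques, N m; "eef_pos": TCP position; "tool_rot": TCP orientation; "contact_force": force on the tool from outside, world axes, zero at the start; "torque": the same for the moment, N m; "gripper_width": opening from 0.0 (shut) to 1.0 (fully open); "grasp_force": force on a finger pad.
Only numpy, scipy, OpenCV 4.12 (cv2) and the standard library are available. Lean on these libraries where they do the work, as an engineer would, in place of code of your own. Each camera call takes 0.05 s, during which the arm holds its last target. There are 200 camera calls.

## Task

A colleague wants to take the slim packet out of the clear-hooded carousel on the counter. Turn the carousel by its knob until the cup with the slim packet has clicked home under the hatch, the packet still standing upright, then lift the hatch's flap by its lip to 60 degrees and finish while holding it there, since it springs shut when let go. Leave the other things on the counter where they are.

Things in the scene. Friction and masses are not known exactly. Their poses are not given: they have to be found in the camera images.
- stand: Fixed carousel: wooden plinth 150 mm across, clear hood 142 mm across, flat top at 132 mm. Origin on its axis, at the counter; -x points out through the hatch and lip, z up. Inside, a table with six round cups (35 mm inside, floor at 54, rim at 88 mm) 60 degrees apart, 44 mm from the axis, a packet in each. One pie-shaped hatch in the top, over one cup, shut by the flap
- hatch_center (a point): centre of the hatch, in the hood's top, 44 mm from the carousel's axis along the stand's -x, 132 mm above the counter; the cup to be served lies straight below
- carousel (a joint): turn of the table and its knob (rad), positive anticlockwise from above, 0 at the start; turns both ways, several turns. A magnetic detent gives six rests a turn, every 1.047 rad (60 degrees), one of them at 0; let go within some 25 degrees of a rest the table snaps into it. Takes up to 0.1 N m, plus a drag of 0.12 N m per rad/s
- knob_grip (a point): centre of the black bar knob, on the axis above the hood, 158 mm above the counter. The bar is 46 mm long (this point's x axis, which turns with the table; along the stand's x at the start), 14 mm thick (its y) and 28 mm high, 144 to 172 mm above the counter; a disc 35 mm across lies under it. Knob and table turn as one
- flap (a joint): opening angle of the hatch flap (rad): 0 shut, flush with the hood's top; grows as its outer edge rises; stop at 1.75. A spring and its weight shut it from any angle: holding it at 60 degrees takes about 1.7 N at the lip
- flap_hinge (a point): middle of the flap's hinge line, 24 mm from the carousel's axis along the stand's -x, 130 mm above the counter; the hinge line runs along the stand's y axis
- flap_lip (a point): grip point on the flap's metal lip: 76 mm from the hinge and 5.5 mm above the hinge line when shut, so 100 mm from the carousel's axis, 135.5 mm above the counter. The lip is a flat tongue 22 mm wide (stand's y), 7 mm thick, standing out beyond the hood from 71 to 116 mm from the axis, free below; pinch its two edges or lift it from beneath. It rises with the flap
- slim_packet: the wanted card packet, the only slim one in the carousel: section 12x30 mm, 58 mm tall, standing loose in one of the cups one or two places to either side of the hatch, at any yaw; origin under its centre, z up
- packet_a: card packet of squarish section, 21x24 mm and 47 to 53 mm tall, standing loose in a carousel cup; origin under its centre; not the wanted one
- packet_b: card packet of squarish section, 21x24 mm and 47 to 53 mm tall, standing loose in a carousel cup; origin under its centre; not the wanted one
- packet_c: card packet of squarish section, 21x24 mm and 47 to 53 mm tall, standing loose in a carousel cup; origin under its centre; not the wanted one
- packet_d: card packet of squarish section, 21x24 mm and 47 to 53 mm tall, standing loose in a carousel cup; origin under its centre; not the wanted one
- packet_e: card packet of squarish section, 21x24 mm and 47 to 53 mm tall, standing loose in a carousel cup; origin under its centre; not the wanted one
- pocket_scale: black pocket scale, 118x68x18 mm, lying on the counter near its front edge; bystander, leave it
- sticker_roll: roll of paper stickers, 62 mm across, 26 mm high, lying on the counter; bystander, leave it
- pen: pen, 136 mm long, lying on the counter beyond the bag sealer; bystander, leave it
- spare_packet: thin wide card packet, 8x50x64 mm, standing alone on the counter (not in the carousel); bystander, leave it
- phone: phone, 75x149x11 mm, lying on the counter behind the bag sealer; bystander, leave it

How it is judged:
By the outcome, as a careful person would: the job done as asked, in the order asked, and still so for the second after the job is handed in, while the arm keeps its last pose, push and grip.
It also fails if it takes over 58 s, if anything falls off the work surface, if the arm or the gripper's body presses on something with over 40 N, if the wrist force passes 120 N, or if a joint passes its speed limit or range.

## Working session

There is one attempt and no reset: what is moved stays moved. The work goes in short steps, Python scripts to look and compute and a shell command to move; the robot and the scene stay as the last step left them, time stands still between calls to the robot, and variables do not carry over. Pictures are saved under pics/ and viewed, at most 10 in all, crops included, and the job is handed in when it is done.

```bash
ls; mkdir -p pics
cat > h.py <<'E'
import numpy as np, cv2
from station import bot, vision
from scipy.spatial.transform import Rotation as R
def cam(n):
    i=vision.camera_info(n); f=192/np.tan(np.radians(i['vertical_fov'])/2)
    if 'view' in i: T=np.linalg.inv(np.array(i['view']))
    else:
        o=bot.get_obs(); B=np.eye(4); w=o['tool_rot']; B[:3,:3]=R.from_quat([w[1],w[2],w[3],w[0]]).as_matrix(); B[:3,3]=o['eef_pos']
        T=B@np.array(i['hand_eye'])
    K=np.array([[f,0,i['cx']],[0,f,i['cy']],[0,0,1]]); D=np.array([i['k1'],0,0,0.])
    return K,D,T
def rays(c,px):
    K,D,T=c; u=cv2.undistortPoints(np.array(px,float).reshape(-1,1,2),K,D)[:,0]
    d=np.c_[u[:,0],-u[:,1],-np.ones(len(u))]@T[:3,:3].T
    return T[:3,3],d
def onz(c,px,z):
    o,d=rays(c,px); return o+d*((z-o[2])/d[:,2:])
def proj(c,P):
    K,D,T=c; V=np.linalg.inv(T); p=np.atleast_2d(P)@V[:3,:3].T+V[:3,3]
    p=p*[1,-1,-1]; return cv2.projectPoints(p.reshape(-1,1,3),np.zeros(3),np.zeros(3),K,D)[0][:,0]
E
python3 - <<'E'
from h import *
for n in ['scene','top','wrist']:
    c=cam(n); im=vision.read_camera(n); cv2.imwrite(f'pics/{n}0.png',im); print(n,vision.camera_info(n)); print(c[2].round(3))
o=bot.get_obs();print(o['t'],o['eef_pos'],o['tool_rot'])
E
```

```text
nudge.py
pics
station.py
scene {'vertical_fov': 54.55241968755034, 'cx': 259.611102647634, 'cy': 188.03367435697606, 'k1': -0.062268313117985113, 'view': array([[ 0.29488918, -0.95552883,  0.00224013, -0.05568452],
       [ 0.74658842,  0.23186923,  0.62357229, -0.53828195],
       [-0.59636072, -0.18221226,  0.78176249, -0.58267469],
       [ 0.        ,  0.        ,  0.        ,  1.        ]])}
[[ 0.295  0.747 -0.596  0.071]
 [-0.956  0.232 -0.182 -0.035]
 [ 0.002  0.624  0.782  0.791]
 [ 0.     0.     0.     1.   ]]
top {'vertical_fov': 42.560577300894266, 'cx': 251.6668191370282, 'cy': 186.214798146279, 'k1': -0.18342159661907623, 'view': array([[ 0.02616219, -0.99955718, -0.01417669,  0.12925622],
       [ 0.99240018,  0.02426388,  0.12063639, -0.56455131],
       [-0.12023898, -0.01722506,  0.99259553, -1.0881754 ],
       [ 0.        ,  0.        ,  0.        ,  1.        ]])}
[[ 0.026  0.992 -0.12   0.426]
 [-1.     0.024 -0.017  0.124]
 [-0.014  0.121  0.993  1.15 ]
 [ 0.     0.     0.     1.   ]]
wrist {'vertical_fov': 63.986159795650515, 'cx': 258.6931158462142, 'cy': 192.74905870002604, 'k1': 0.018758533489537082, 'hand_eye': array([[ 8.15610006e-04,  9.61266896e-01,  2.75618015e-01,
         7.00516820e-02],
       [ 9.99999611e-01, -8.76409710e-04,  9.74317738e-05,
         5.03846311e-04],
       [ 3.35212243e-04,  2.75617828e-01, -9.61267237e-01,
        -1.62828385e-01],
       [ 0.00000000e+00,  0.00000000e+00,  0.00000000e+00,
         1.00000000e+00]])}
[[ 0.415  0.874  0.252  0.343]
 [-0.91   0.399  0.113 -0.586]
 [-0.002 -0.276  0.961  0.373]
 [ 0.     0.     0.     1.   ]]
0.15 [ 0.27919139 -0.61403675  0.20984679] [-6.67393851e-04  9.77319404e-01  2.11769438e-01 -2.07518324e-04]
```

View pics/top0.png

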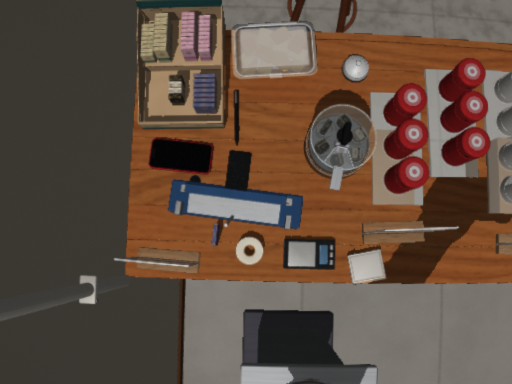

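View pics/scene0.png

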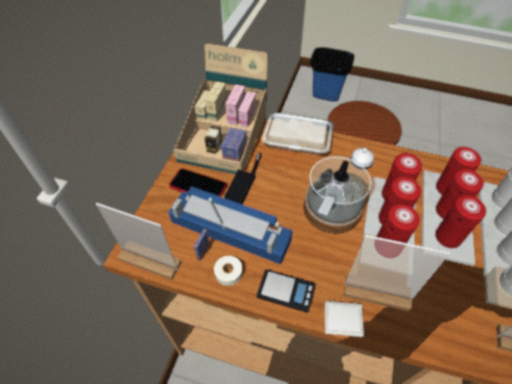

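The top view shows the carousel at about (342,138), with its knob at about (345,130) and the lip at about (336,180), towards the robot. The bystanders are at the left and front, the red cans on the right, and there are clear panels at the front. Next I'll zoom in.

Run:
```python
from h import *
t=cv2.imread('pics/top0.png'); s=cv2.imread('pics/scene0.png')
a=cv2.resize(t[95:200,295:385],None,fx=5,fy=5,interpolation=cv2.INTER_CUBIC)
b=cv2.resize(s[145:240,295:380],None,fx=5,fy=5,interpolation=cv2.INTER_CUBIC)
o=np.zeros((525,800,3),np.uint8); o[:,:400]=cv2.resize(a,(400,467))[:525] if 0 else cv2.copyMakeBorder(cv2.resize(a,(400,467)),0,58,0,0,cv2.BORDER_CONSTANT); bb=cv2.resize(b,(400,447)); o[:447,400:]=bb
cv2.imwrite('pics/z1.png',np.clip(o*1.4,0,255).astype(np.uint8))
c=cam('top'); print(onz(c,[[336,180],[345,130],[342,138]],.135).round(3))
```

```text
[[ 0.566 -0.034  0.135]
 [ 0.674 -0.053  0.135]
 [ 0.656 -0.046  0.135]]
```

View pics/z1.png

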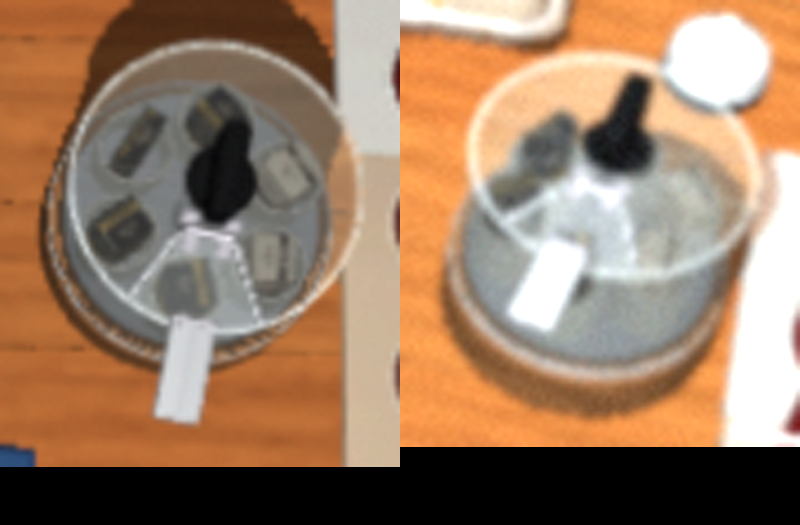

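The packet at crop (135,145) on the left-back looks slim (two places from the hatch), but that needs checking up close. Next I'll get the rough geometry and then move the wrist camera over it.

Run:
```python
from h import *
c=cam('top'); t=cv2.imread('pics/top0.png')
s=90/400
P=np.array([[62,180],[362,190],[210,40],[210,330],[100,85],[320,85],[335,275],[90,275]])*s*[1,1]+[295,95]
w=onz(c,P,.132)[:,:2]; A=np.c_[2*w,np.ones(len(w))]; x=np.linalg.lstsq(A,(w**2).sum(1),rcond=None)[0]; ctr=x[:2]; print('hood',ctr,np.sqrt(x[2]+ctr@ctr))
m=cv2.inRange(t[160:195,325:350],(150,150,150),(255,255,255)); ys,xs=np.nonzero(m); pts=np.c_[xs+325,ys+160].astype(np.float32)
r=cv2.minAreaRect(pts); b=onz(c,cv2.boxPoints(r),.139); print(r,b.round(4))
l=b[:,:2].mean(0); d=ctr-l; print('lip ctr',l,'dist',np.linalg.norm(d),'yaw deg',np.degrees(np.arctan2(d[1],d[0])))
q=bot.get_obs()['q'];print(q)
```

```text
hood [ 0.66019318 -0.04848035] 0.072234008190777
((336.076904296875, 178.61538696289062), (7.8446455001831055, 18.8271484375), 11.309932708740234) [[ 0.5507 -0.0213  0.139 ]
 [ 0.5896 -0.0289  0.139 ]
 [ 0.5868 -0.045   0.139 ]
 [ 0.5479 -0.0374  0.139 ]]
lip ctr [ 0.56874045 -0.03315419] dist 0.09272806573752364 yaw deg -9.51354200897745
[ 1.03590991  0.47763194  0.0223792   1.55619677 -0.01148871  1.10929038
 -0.08311029]
```

```bash
python3 nudge.py '[[0.0405,-0.0229,-0.018,0,1],[0.0405,-0.0229,-0.018,0,1],[0.0405,-0.0229,-0.018,0,1],[0.0405,-0.0229,-0.018,0,1],[0.0405,-0.0229,-0.018,0,1],[0.0405,-0.0229,0,0,1],[0.0405,-0.0229,0,0,1],[0.0405,-0.0229,0,0,1],[0.0405,-0.0229,0,0,1],[0.0405,-0.0229,0,0,1],[0.0405,-0.0229,0,0,1],[0.0405,-0.0229,0,0,1],[0.0405,-0.0229,0,0,1],[0.0405,-0.0229,0,0,1],[0.0405,-0.0229,0,0,1],[0,0,0,0.15,1],[0,0,0,0.15,1],[0,0,0,0.15,1],[0,0,0,0.15,1],[0,0,0,0,1]]' 60
python3 - <<'E'
from h import *
o=bot.get_obs(); c=cam('wrist'); im=vision.read_camera('wrist'); cv2.imwrite('pics/w1.png',im)
print(o['t'],o['eef_pos'],o['q'].round(3) if hasattr(o['q'],'round') else o['q'])
print(c[2][:3,0], proj(c,[[.66,-.0485,.132],[.66,-.0485,.172]]))
np.save('w1.npy',c[2])
cv2.imwrite('pics/w1b.png',cv2.resize(im,(768,576),interpolation=cv2.INTER_CUBIC))
E
```

```text
t: 2.15
eef_pos: [0.69, -0.0502, 0.3001]
tool_rot: [0.0, 0.996, -0.087, -0.0]
contact_force: [-0.4, 0.1, -1.1]
gripper_width: 1.001
grasp_force: 0.0
2.15 [ 0.69004328 -0.05020985  0.30014879] [ 0.063  0.452 -0.12   1.39   0.054  1.304 -1.804]
[-1.72704439e-01 -9.84973630e-01 -3.54209661e-04] [[261.49399794 197.09174255]
 [261.8302809  208.7044081 ]]
```

View pics/w1b.png

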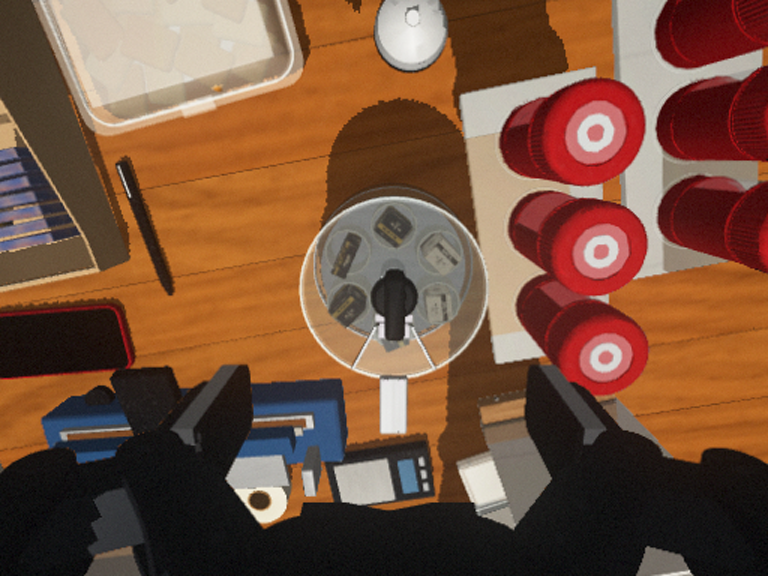

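The carousel shows at (394,290) with its lip at (394,405). The cups on the left, at (345,255) and (348,305), are the candidates. I'll zoom in and measure.

Run:
```python
from h import *
im=cv2.imread('pics/w1.png'); c=cam('wrist')
z=cv2.resize(im[125:255,195:330],None,fx=4.4,fy=4.4,interpolation=cv2.INTER_LANCZOS4)
cv2.imwrite('pics/z2.png',np.clip(z*1.5,0,255).astype(np.uint8))
m=cv2.inRange(im[250:295,245:280],(140,140,140),(255,255,255)); m=cv2.morphologyEx(m,cv2.MORPH_OPEN,np.ones((3,3)))
ys,xs=np.nonzero(m); r=cv2.minAreaRect(np.c_[xs+245,ys+250].astype(np.float32)); b=onz(c,cv2.boxPoints(r),.139); print(r); print(b.round(4)); print(b.mean(0), np.linalg.norm(np.diff(b[:,:2],axis=0),axis=1))
# knob: black near
m=(im[170:235,240:285].max(2)<40).astype(np.uint8); n,l,s,ct=cv2.connectedComponentsWithStats(m); print(s,ct+[240,170])
```

```text
((262.5, 269.0), (38.0, 27.0), 90.0)
[[ 0.6014 -0.024   0.139 ]
 [ 0.5962 -0.0549  0.139 ]
 [ 0.5466 -0.0472  0.139 ]
 [ 0.5521 -0.0152  0.139 ]]
[ 0.57408322 -0.03530811  0.139     ] [0.03127474 0.05013721 0.03245455]
[[   0    0   45   65 2699]
 [   9   10   29   21  194]
 [  21   19    1    1    1]
 [  16   24    1    1    1]
 [  18   25    2    2    2]
 [  18   28    1    1    1]
 [   9   30    1    1    1]
 [  17   30    3    2    3]
 [  36   30    2    4    4]
 [  18   33    1    1    1]
 [  28   32    3    7    9]
 [  10   34    1    1    1]
 [  34   35    2    2    2]
 [  16   38    3    2    3]
 [  28   41    2    1    2]
 [  28   46    1    1    1]] [[261.82215635 202.97888107]
 [264.01030928 188.16494845]
 [261.         189.        ]
 [256.         194.        ]
 [258.5        195.5       ]
 [258.         198.        ]
 [249.         200.        ]
 [258.         200.33333333]
 [276.25       201.5       ]
 [258.         203.        ]
 [269.         205.11111111]
 [250.         204.        ]
 [274.5        205.5       ]
 [257.         208.33333333]
 [268.5        211.        ]
 [268.         216.        ]]
```

View pics/z2.png

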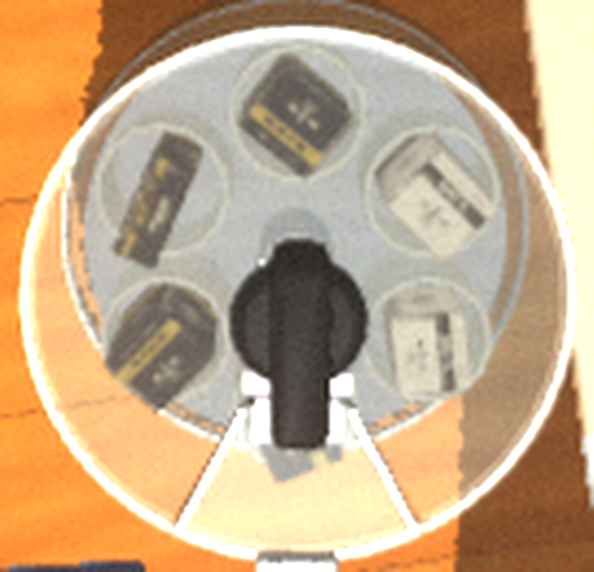

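The slim packet is in the left-back cup (crop (160,195)), two places from the hatch on the +y side, so the table must turn +120° anticlockwise. Now I'll fix the axis and yaw.

Run:
```python
from h import *
c=cam('wrist'); g=lambda p:np.array(p)/4.4+[195,125]
w=onz(c,g([[22,310],[577,280],[300,28],[300,558],[105,105],[490,105],[510,470],[90,470]]),.132)[:,:2]
A=np.c_[2*w,np.ones(len(w))]; x=np.linalg.lstsq(A,(w**2).sum(1),rcond=None)[0]; ctr=x[:2]; print('hood',ctr,np.sqrt(x[2]+ctr@ctr), np.linalg.norm(w-ctr,axis=1).round(4))
k=onz(c,g([[300,447],[300,243],[272,400],[330,400]]),.172); print('knob',k.round(4),k[:2].mean(0),np.linalg.norm(k[0]-k[1]),np.linalg.norm(k[2]-k[3]))
p=onz(c,g([[258,562],[338,562]]),.137); print(p)
pk=onz(c,g([[160,195],[295,110]]),.108);print('pk',pk, pk[:,:2]-ctr)
im=cv2.imread('pics/w1.png'); gr=cv2.cvtColor(im,6)
for r in (262,268,274,280,284): print(r,gr[r,250:276])
for col in (258,263,267): print(col,gr[280:294,col])
```

```text
hood [ 0.66176595 -0.05061342] 0.07056228575646609 [0.0707 0.0708 0.0707 0.0698 0.0707 0.0699 0.0712 0.0706]
knob [[ 0.6408 -0.0468  0.172 ]
 [ 0.6887 -0.0548  0.172 ]
 [ 0.6533 -0.0424  0.172 ]
 [ 0.6511 -0.0555  0.172 ]] [ 0.66477429 -0.05077665  0.172     ] 0.04851455442119968 0.0132743894406704
[[ 0.59610182 -0.0285135   0.137     ]
 [ 0.59253341 -0.04945838  0.137     ]]
pk [[ 0.69244682 -0.01833837  0.108     ]
 [ 0.70879023 -0.05766006  0.108     ]] [[ 0.03068087  0.03227505]
 [ 0.04702428 -0.00704664]]
262 [117 115 119 163 220 230 232 231 232 232 230 229 224 227 228 229 226 228
 228 227 196 128 121 132 129 130]
268 [125 130 131 161 222 231 232 231 230 232 231 228 225 227 231 229 226 227
 227 228 195 120 115 119 120 120]
274 [119 120 124 166 224 232 233 230 232 233 232 228 226 227 228 228 226 228
 228 228 194 129 126 122 129 129]
280 [131 128 132 163 225 233 234 231 233 233 231 225 226 226 226 226 224 227
 227 228 186 128 119 120 122 118]
284 [119 124 121 164 225 232 234 231 231 233 231 229 224 225 227 226 226 227
 227 225 188 133 124 126 127 128]
258 [233 232 232 231 231 232 231 232 209 151 117 122  94  66]
263 [226 227 228 226 225 226 226 226 202 154 118  92  65  65]
267 [227 227 226 227 227 227 225 227 207 158 120  87  66  68]
```

```bash
python3 nudge.py '[[-0.009,0.0018,0.01,0,0.6],[-0.009,0.0018,0.03,0,0.6],[-0.009,0.0017,0.03,0,0.6],[0,0,0.03,0,0.6],[0,0,0.03,0,0.6],[0,0,0.019,0,0.6],[0,0,0,0,0.6],[0,0,0,0,0.3],[0,0,0,0,0.0],[0,0,0,0,0.0],[0,0,0,0,0.0],[0,0,0,0,0.0],[0,0,0,0,0.0]]' 50
python3 - <<'E'
from h import *
c=cam('top'); im=vision.read_camera('top'); z=cv2.resize(im[85:205,285:400],None,fx=5,fy=5,interpolation=cv2.INTER_CUBIC)
cv2.imwrite('pics/z3.png',z); print(bot.get_obs()['torque'])
E
```

```text
t: 3.5
eef_pos: [0.6629, -0.0509, 0.1519]
tool_rot: [0.0, 0.996, -0.086, 0.0]
contact_force: [0.2, -0.4, -0.8]
gripper_width: 0.002
grasp_force: 0.0
[-0.02566132  0.02904132  0.03322455]
```

Run:
```python
from h import *
im=vision.read_camera('wrist'); im2=vision.read_camera('scene')
a=cv2.resize(im,(512,384)); b=cv2.resize(im2[130:250,280:400],(384,384),interpolation=cv2.INTER_CUBIC)
a=a[:,96:]
cv2.imwrite('pics/z4.png',np.hstack([a,b])); print(bot.get_obs())
```

```text
{'t': 3.65, 'q': array([ 0.07279246,  0.51884566, -0.12641763,  1.62984814,  0.07454538,
        0.99757545, -1.82151931]), 'joint_vel': array([ 0.00213686,  0.00131133, -0.00083681, -0.00019961,  0.00138869,
       -0.00043792, -0.00109964]), 'joint_torque': array([ 3.73089424e-03, -6.05753374e+01, -5.87503407e-01, -2.63752466e+01,
        1.18299588e-02,  1.50096825e-03,  1.13483744e-03]), 'eef_pos': array([ 0.66273747, -0.05087222,  0.15163834]), 'tool_rot': array([ 2.32650866e-05,  9.96256371e-01, -8.64479112e-02,  2.02058415e-05]), 'contact_force': array([-0.33059368, -0.17752009,  0.02504713]), 'torque': array([-4.89404718e-05,  2.18581824e-02, -3.58369580e-03]), 'grasp_force': 0.0, 'gripper_width': 0.0017832138857759663}
```

View pics/z4.png

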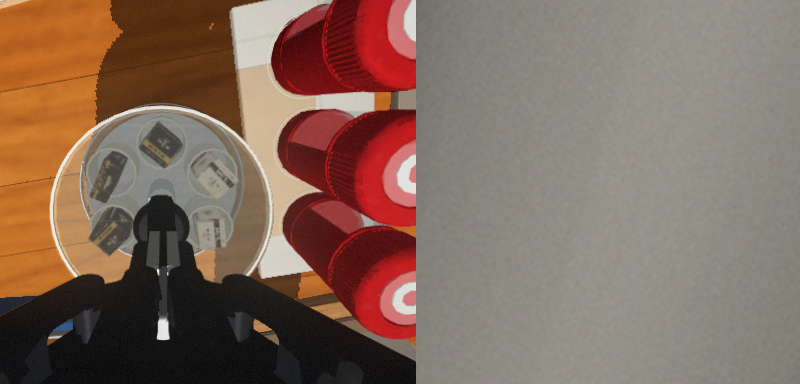

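Run:
```python
from h import *
im=vision.read_camera('wrist'); c=cam('wrist'); e=np.array(bot.get_obs()['eef_pos'])
ax=np.array([.985,-.173,0])
print('tcp',proj(c,[e,e+[0,0,.02],e+[0,0,.04]]))
k=np.array([.6625,-.0507,0])
print('knob ends/top',proj(c,[k+ax*.023+[0,0,.172],k-ax*.023+[0,0,.172],k+[0,0,.172],k+ax*.0175+[0,0,.144],k+ax*.071+[0,0,.132]]))
z=cv2.resize(im[100:330,160:370],None,fx=2.6,fy=2.6,interpolation=cv2.INTER_CUBIC); z=np.clip(z.astype(float)*2.2,0,255).astype(np.uint8); cv2.imwrite('pics/z5.png',z)
```

```text
tcp [[257.97066936 232.40653637]
 [257.85256801 248.11948986]
 [257.70119574 268.25098742]]
knob ends/top [[257.56241501 205.93931578]
 [257.52170873 288.60625071]
 [257.54164071 248.89558739]
 [257.76468274 199.63083966]
 [257.89900216 103.59511249]]
```

View pics/z5.png

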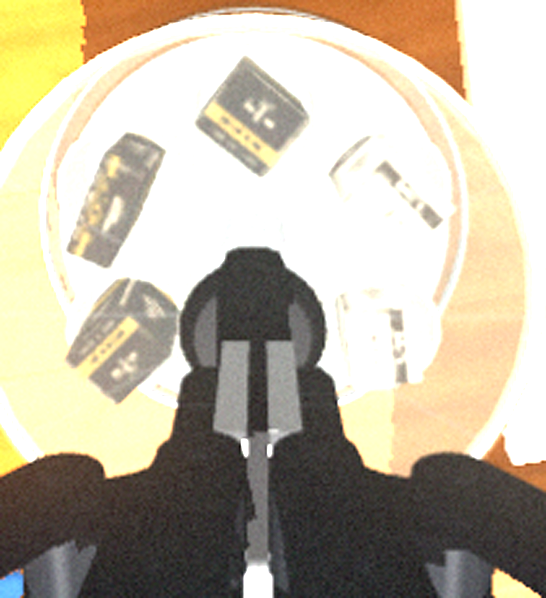

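The pads look shut right where the bar should be, yet there is no force reading. I'll reopen and close in steps, recording each one, to see what the fingers do at the bar.

```bash
cat > snap.py <<'E'
import sys
from h import *
im=vision.read_camera('wrist'); cv2.imwrite(sys.argv[1],im); o=bot.get_obs(); print(o['gripper_width'],o['grasp_force'],np.round(o['contact_force'],2))
E
python3 nudge.py '[[0,0,0,0,0.6],[0,0,0,0,0.6],[0,0,0,0,0.6],[0,0,0,0,0.6]]'; python3 snap.py pics/s1.png
python3 nudge.py '[[0,0,0,0,0.3],[0,0,0,0,0.3],[0,0,0,0,0.3],[0,0,0,0,0.3]]'; python3 snap.py pics/s2.png
python3 nudge.py '[[0,0,0,0,0.1],[0,0,0,0,0.1],[0,0,0,0,0.1],[0,0,0,0,0.1]]'; python3 snap.py pics/s3.png
python3 - <<'E'
from h import *
L=[np.clip(cv2.resize(cv2.imread(f'pics/s{i}.png')[150:330,195:325],(266,368),interpolation=cv2.INTER_CUBIC).astype(float)*2.2,0,255).astype(np.uint8) for i in (1,2,3)]
cv2.imwrite('pics/z6.png',np.hstack(L))
E
```

```text
t: 4.1
eef_pos: [0.6627, -0.0508, 0.1515]
tool_rot: [0.0, 0.996, -0.086, -0.0]
contact_force: [0.3, -0.8, 0.4]
gripper_width: 0.602
grasp_force: 0.0
0.6028073402080139 0.0 [ 0.09 -0.26  0.01]
t: 4.55
eef_pos: [0.6628, -0.0509, 0.1516]
tool_rot: [0.0, 0.996, -0.086, 0.0]
contact_force: [0.1, 0.2, 0.7]
gripper_width: 0.301
grasp_force: 0.0
0.29975763604641037 0.0 [ 0.05 -0.34  0.86]
t: 5.0
eef_pos: [0.6629, -0.0507, 0.1518]
tool_rot: [-0.0, 0.996, -0.086, 0.0]
contact_force: [-0.3, 0.1, 0.7]
gripper_width: 0.098
grasp_force: 0.6
0.10090775216794436 0.6202876288443804 [0.65 1.   1.11]
```

View pics/z6.png

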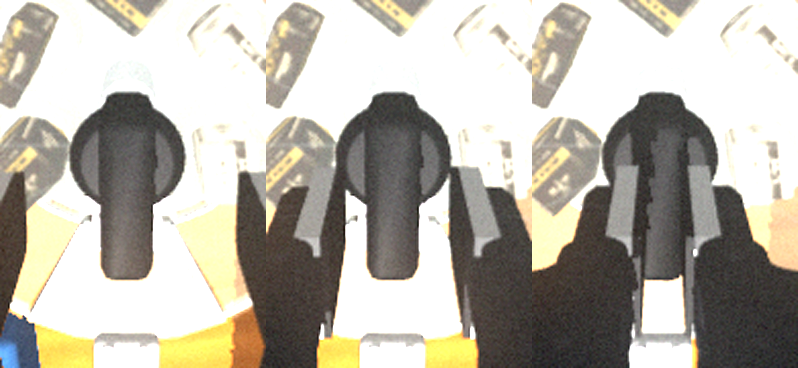

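At opening 0.1 the pads straddle the bar and just touch it (0.6 N). I'll squeeze on from here in small steps.

```bash
python3 nudge.py '[[0,0,0,0,0.05]]' 50|tail -3; python3 nudge.py '[[0,0,0,0,0.0]]'|tail -3;  python3 nudge.py '[[0,0,0,0,0.0],[0,0,0,0,0.0]]'|tail -3; python3 snap.py pics/s4.png; python3 nudge.py '[[0,0,0,-0.03,0.0],[0,0,0,-0.03,0.0],[0,0,0,-0.03,0.0],[0,0,0,-0.03,0.0]]'; python3 snap.py pics/s5.png; python3 -c "
from station import bot, vision;print(bot.get_obs()['torque'])
import cv2,numpy as np
print(np.abs(cv2.imread('pics/s4.png').astype(int)-cv2.imread('pics/s3.png'))[150:330,195:325].mean())"
```

```text
contact_force: [0.1, 0.6, 2.6]
gripper_width: 0.047
grasp_force: 0.6
contact_force: [0.5, 0.1, 1.0]
gripper_width: -0.001
grasp_force: 0.6
contact_force: [1.0, -0.5, -0.5]
gripper_width: -0.001
grasp_force: 0.2
-0.004920216887075617 0.1855249539949 [ 0.32 -0.07  0.87]
t: 5.9
eef_pos: [0.6627, -0.0508, 0.1515]
tool_rot: [-0.0, 1.0, -0.025, -0.0]
contact_force: [-0.1, 0.2, 1.0]
gripper_width: 0.001
grasp_force: 0.0
-0.001810692368461496 0.0 [-0.45 -0.71 -0.7 ]
[-0.0224327   0.04441172  0.03219574]
16.837678062678062
```

Run:
```python
from h import *
K,D,T=cam('wrist'); c1=(K,D,np.load('w1.npy'))
# pose at s1
i=vision.camera_info('wrist'); B=np.eye(4); B[:3,:3]=R.from_quat([.99626,-.0864,0,0]).as_matrix(); B[:3,3]=[.6627,-.0508,.1515]; c2=(K,D,B@np.array(i['hand_eye']))
def tri(p,q):
    o1,d1=rays(c1,[p]);o2,d2=rays(c2,[q]); d1=d1[0];d2=d2[0]
    s=np.linalg.lstsq(np.c_[d1,-d2],o2-o1,rcond=None)[0]; a=o1+d1*s[0];b=o2+d2*s[1]; return (a+b)/2,np.linalg.norm(a-b)
g=lambda x,y:np.array([x,y])/4.4+[195,125]
h=lambda x,y:np.array([x*130/266+195,y*180/368+150])
for n,p,q in [('bar near end',g(300,447),h(127,277)),('bar near L',g(274,440),h(102,268)),('bar near R',g(328,440),h(152,268)),('flap inner-left',g(244,408),h(82,218)),('flap out-left',g(180,527),h(33,318)),('flap out right',g(415,527),h(222,316)),('disc left',g(232,320),h(70,158)),('disc right',g(367,320),h(184,158)), ('cap pk',g(250,118),h(84,-2))]:
    r,e=tri(p,q); print(n,r.round(4),round(e,4))
```

```text
bar near end [ 0.6392 -0.0463  0.1681] 0.0001
bar near L [ 0.6408 -0.0401  0.1647] 0.0007
bar near R [ 0.6381 -0.053   0.1638] 0.0
flap inner-left [ 0.6342 -0.0302  0.1211] 0.0013
flap out-left [ 0.6094 -0.0096  0.1363] 0.0
flap out right [ 0.597  -0.0708  0.133 ] 0.0001
disc left [ 0.6657 -0.0341  0.1444] 0.0003
disc right [ 0.659  -0.0668  0.1416] 0.0003
cap pk [ 0.7109 -0.0464  0.1336] 0.0031
```

Run:
```python
from h import *
i=vision.camera_info('wrist'); K,D,_=cam('wrist'); T=np.array(i['hand_eye'])
for row in (231,267):
    o,d=rays((K,D,T),[[258,row]]); d=d[0]
    for x in (0,.005,.008,.011,.0135): s=(x-o[0])/d[0]; print(row,x,(o+s*d).round(4))
for n in ('s2','s3','s5'):
    g=cv2.cvtColor(cv2.imread(f'pics/{n}.png'),6); print(n); print(g[210:245:2,208:222:2] if n=='s2' else g[210:245:2,240:254:2])
ims=[np.clip(cv2.imread(f'pics/{n}.png')[170:300,215:305].astype(float)*2.2,0,255).astype(np.uint8) for n in ('s3','s5')]
cv2.imwrite('pics/z7.png',np.hstack([cv2.resize(a,(390,563),interpolation=cv2.INTER_CUBIC) for a in ims]))
```

```text
231 0 [0.     0.     0.0019]
231 0.005 [ 0.005   0.0001 -0.0098]
231 0.008 [ 0.008   0.0001 -0.0168]
231 0.011 [ 0.011   0.0001 -0.0238]
231 0.0135 [ 0.0135  0.0001 -0.0297]
267 0 [ 0.      0.0002 -0.039 ]
267 0.005 [ 0.005   0.0002 -0.0478]
267 0.008 [ 0.008   0.0002 -0.0531]
267 0.011 [ 0.011   0.0002 -0.0584]
267 0.0135 [ 0.0135  0.0002 -0.0628]
s2
[[ 80  98  68  66  68  68 118]
 [103  77  67  69  67  66  66]
 [ 96  68  65  70  91  72  68]
 [ 77  69  62  74  88  96  75]
 [ 70  69  65  66  79  95  85]
 [ 81  72  76  74  86 102  93]
 [ 94 104  78  69  72  84  72]
 [123 123 106  68  67  65  68]
 [124 122  95  79  74  65  62]
 [117  94  70  76  78  72  66]
 [ 94  69  69  70  74  75  71]
 [ 68  68  70  70  68  70  74]
 [ 69  68  70  70  67  74  73]
 [ 71 103  89  70  67  73  74]
 [ 85 103  82  70  70  77  75]
 [110  88  79  66  74  75  72]
 [ 29  32  34  35  67  75  72]
 [ 34  32  31  39  76  71  78]]
s3
[[34 33 28 27 33 29 27]
 [31 30 26 30 29 31 26]
 [34 28 29 26 29 30 32]
 [38 50 28 28 26 28 31]
 [51 53 29 27 27 29 25]
 [53 53 28 26 25 25 27]
 [53 54 28 28 27 25 30]
 [60 55 30 28 26 28 23]
 [54 52 31 28 30 25 21]
 [55 54 29 27 29 29 27]
 [62 57 36 37 22 25 26]
 [74 75 72 64 24 28 20]
 [74 77 75 62 25 23 22]
 [76 73 77 52 29 21 29]
 [73 71 77 43 26 25 42]
 [74 74 71 40 28 26 40]
 [71 75 72 35 24 25 19]
 [74 75 75 34 26 23 20]]
s5
[[35 33 35 36 35 26 29]
 [37 35 44 54 30 31 29]
 [35 56 51 51 33 29 26]
 [53 56 51 41 25 33 29]
 [55 57 56 40 29 29 28]
 [53 56 54 30 28 23 29]
 [55 56 59 33 31 29 29]
 [55 54 53 30 31 28 29]
 [60 54 55 28 31 29 27]
 [58 57 60 26 30 26 30]
 [58 58 52 28 29 29 28]
 [60 61 44 75 75 74 78]
 [58 58 39 77 78 75 76]
 [63 60 39 75 72 79 77]
 [60 59 38 75 74 75 78]
 [55 56 48 79 73 76 76]
 [33 28 59 75 80 77 73]
 [30 26 71 81 75 78 74]]
```

View pics/z7.png

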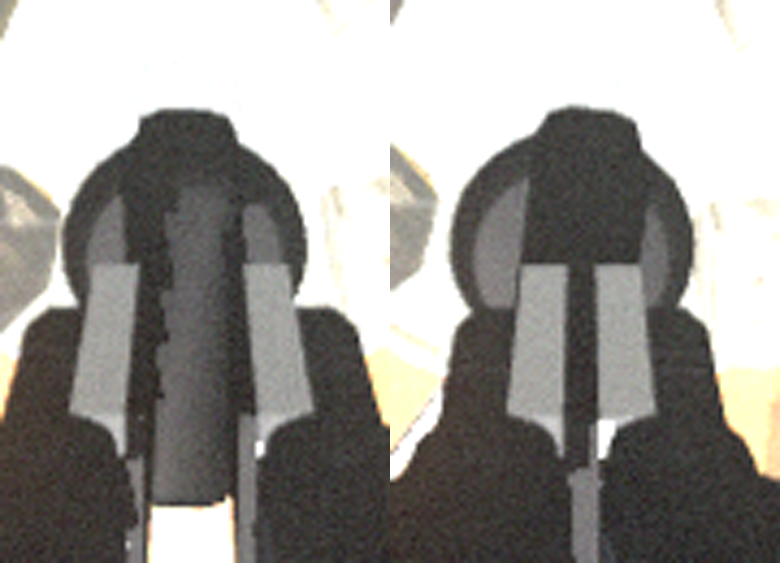

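The shadows in this view (s3, s5) show the pads sitting above the bar. Their tips, at row 231, work out about 22 mm behind the nominal TCP. So I'll reopen, turn back and go down gently while watching the force.

```bash
python3 nudge.py '[[0,0,0,0.06,0.4],[0,0,0,0.06,0.4],[0,0,0,0,0.4],[0,0,0.004,0,0.4],[0,0,0.004,0,0.4],[0,0,0.004,0,0.4],[0,0,0.002,0,0.4]]' 40; python3 nudge.py '[[0,0,0,0,0.15],[0,0,0,0,0.1],[0,0,0,0,0.05],[0,0,0,0,0],[0,0,0,0,0]]'
```

```text
t: 6.65
eef_pos: [0.6623, -0.0509, 0.1368]
tool_rot: [0.0, 0.996, -0.086, -0.001]
contact_force: [0.3, 0.4, 0.5]
gripper_width: 0.401
grasp_force: 0.0
t: 7.15
eef_pos: [0.6627, -0.0498, 0.1375]
tool_rot: [-0.001, 0.996, -0.086, -0.0]
contact_force: [0.5, 5.5, -2.7]
gripper_width: 0.153
grasp_force: 41.4
```

Now it grips (13 mm, 41 N). I'll regrip 6 mm deeper, moved over 1 mm, and then try a small turn.

```bash
python3 nudge.py '[[0,0,0,0,0.3],[0,0,0,0,0.3],[0,-0.001,0.003,0,0.3],[0,0,0.003,0,0.3],[0,0,0,0,0],[0,0,0,0,0],[0,0,0,0,0],[0,0,0,0,0]]' 60;  python3 nudge.py '[[0,0,0,-0.02,0],[0,0,0,-0.03,0],[0,0,0,-0.04,0],[0,0,0,-0.05,0],[0,0,0,-0.05,0],[0,0,0,-0.05,0],[0,0,0,-0.05,0],[0,0,0,-0.05,0],[0,0,0,-0.05,0],[0,0,0,-0.05,0],[0,0,0,-0.05,0],[0,0,0,-0.05,0]]'; python3 snap.py pics/s6.png
```

```text
t: 7.95
eef_pos: [0.6626, -0.0497, 0.1312]
tool_rot: [-0.0, 0.996, -0.086, -0.0]
contact_force: [0.1, 0.9, -3.5]
gripper_width: 0.152
grasp_force: 59.4
t: 9.15
eef_pos: [0.6626, -0.0489, 0.1312]
tool_rot: [-0.001, 0.983, 0.184, -0.0]
contact_force: [-0.1, 3.7, -4.0]
gripper_width: 0.151
grasp_force: 59.2
0.1457764430714566 59.185654520988464 [ 0.06  3.   -5.2 ]
```

```bash
python3 nudge.py '[[0,0,0,-0.05,0],[0,0,0,-0.05,0],[0,0,0,-0.05,0],[0,0,0,-0.05,0],[0,0,0,-0.05,0],[0,0,0,-0.05,0],[0,0,0,-0.05,0],[0,0,0,-0.05,0],[0,0,0,-0.05,0],[0,0,0,-0.05,0],[0,0,0,-0.05,0],[0,0,0,-0.05,0],[0,0,0,-0.05,0],[0,0,0,-0.05,0],[0,0,0,-0.05,0],[0,0,0,-0.05,0],[0,0,0,-0.05,0],[0,0,0,-0.05,0],[0,0,0,-0.05,0],[0,0,0,-0.05,0]]'; python3 nudge.py '[[0,0,0,-0.05,0],[0,0,0,-0.05,0],[0,0,0,-0.05,0],[0,0,0,-0.05,0],[0,0,0,-0.05,0],[0,0,0,-0.05,0],[0,0,0,-0.05,0],[0,0,0,-0.05,0],[0,0,0,-0.05,0],[0,0,0,-0.05,0],[0,0,0,-0.03,0],[0,0,0,-0.02,0],[0,0,0,-0.005,0],[0,0,0,0,0],[0,0,0,0,0]]'; python3 -c "
from station import bot, vision;o=bot.get_obs();print(o['q'],o['torque'])"
```

```text
t: 11.2
eef_pos: [0.6615, -0.048, 0.1312]
tool_rot: [-0.002, 0.774, 0.633, -0.0]
contact_force: [-3.5, 5.6, -1.5]
gripper_width: 0.145
grasp_force: 59.5
t: 12.7
eef_pos: [0.6607, -0.048, 0.1312]
tool_rot: [-0.002, 0.572, 0.82, -0.001]
contact_force: [-7.3, 5.4, 0.2]
gripper_width: 0.15
grasp_force: 59.8
[ 0.39852174  0.60967699 -0.6059827   1.62242684  0.38618101  1.03646542
  0.02883829] [ 1.03254637  1.20319423 -0.04080166]
```

```bash
python3 nudge.py '[[0,0,0,0,0.2],[0,0,0,0,0.3],[0,0,0,0,0.4],[0,0,-0.01,0,0.4],[0,0,-0.02,0,0.4],[0,0,-0.03,0,0.6],[0,0,-0.03,0,0.6],[0,0,-0.03,0,0.6],[0,0,0,-0.15,0.6],[0,0,0,-0.15,0.6],[0,0,0,-0.15,0.6],[0,0,0,-0.15,0.6],[0,0,0,-0.15,0.6],[0,0,0,-0.15,0.6],[0,0,0,-0.147,0.6],[0,0,0,0,0.6]]'
python3 - <<'E'
from h import *
c=cam('wrist'); im=vision.read_camera('wrist'); cv2.imwrite('pics/w2.png',im); np.save('w2.npy',c[2])
x0,y0=[int(v) for v in proj(c,[[.662,-.0505,.132]])[0]]; print(x0,y0)
cv2.imwrite('pics/z8.png',cv2.resize(im[max(0,y0-100):y0+130,x0-110:x0+110],None,fx=2.6,fy=2.6,interpolation=cv2.INTER_CUBIC)); print(c[2][:3,3],bot.get_obs()['eef_pos'])
E
```

```text
t: 14.3
eef_pos: [0.6632, -0.0503, 0.2523]
tool_rot: [0.0, 0.086, 0.996, 0.0]
contact_force: [0.2, -0.4, -0.5]
gripper_width: 0.598
grasp_force: 0.0
258 179
[ 0.59401925 -0.03885449  0.41511268] [ 0.66316887 -0.05019434  0.25228615]
```

View pics/z8.png

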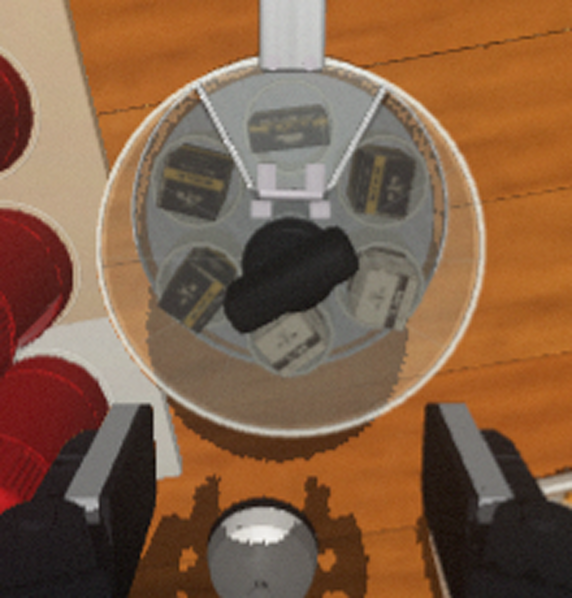

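The packets show clearly: the slim packet is under the hatch at crop (288,127), upright and centred, with the knob turned 120°. Now I'll locate the lip in this same picture.

Run:
```python
from h import *
K,D,_=cam('wrist'); c=(K,D,np.load('w2.npy')); im=cv2.imread('pics/w2.png'); g=cv2.cvtColor(im,6)
A=np.array([.6625,-.0503]); ox=np.array([-.985,.1736])
print(proj(c,[[*(A+ox*r),.139] for r in (.071,.1,.116)]).round(1))
for r in (45,60,75,90): print(r,g[r,236:285:2])
print(g[0:60:2,258])
print(g[100:220:2,310][:5])
x=onz(c,[[178+0,100]],.132)
```

```text
[[259.  101.8]
 [259.2  65.3]
 [259.2  44.1]]
45 [ 99  99  94  99  99 100 166 208 209 205 206 207 202 206 210 209 208 210
 192  97 103 106 105 105 109]
60 [113 111 112 114 114 116 155 206 209 203 206 207 205 207 211 208 208 209
 175 111 116 116 117 114 114]
75 [108 107 107 106 111 110 156 200 202 199 199 200 197 199 207 202 204 204
 165  99 107 107 106 112 113]
90 [110 110 115 112 110 112 153 192 201 195 196 194 190 199 200 195 200 199
 150 112 108 108 109 103 105]
[114 114 112 109 112 109 106 101 110 109 116 120 116 116 112 114 109 105
  86  88  90 102 194 209 208 206 208 207 204 205]
[ 73 111 113 115 118]
```

```bash
python3 nudge.py '[[0.035,0.0008,0,0,0.6],[0.035,0,0,0,0.6],[0.0347,0,0,0,0.6],[0,0,0.03,0,0.6],[0,0,0.03,0,0.6],[0,0,0.03,0,0.6],[0,0,0.03,0,0.6],[0,0,0.02,0,0.6],[0,0,0.01,0,0.6],[0,0,0,0,0.6]]' 30;  python3 nudge.py '[[0,0,0,0,0.4],[0,0,0,0,0.3],[0,0,0,0,0.2],[0,0,0,0,0.1],[0,0,0,0,0],[0,0,0,0,0]]'
```

```text
t: 15.35
eef_pos: [0.5594, -0.0312, 0.1009]
tool_rot: [-0.001, 0.087, 0.996, -0.0]
contact_force: [0.6, 0.3, 1.6]
gripper_width: 0.598
grasp_force: 0.0
t: 15.95
eef_pos: [0.5608, -0.0312, 0.1024]
tool_rot: [0.001, 0.087, 0.996, -0.0]
contact_force: [0.4, -1.1, 5.4]
gripper_width: 0.244
grasp_force: 31.7
```

```bash
python3 nudge.py '[[-0.0004,0,-0.0046,0,0],[-0.0007,0,-0.0046,0,0],[-0.0011,0,-0.0045,0,0],[-0.0013,0,-0.0044,0,0],[-0.0015,0,-0.0044,0,0],[-0.0017,0,-0.0043,0,0],[-0.002,0,-0.0042,0,0],[-0.0022,0,-0.0041,0,0],[-0.0025,0,-0.0039,0,0],[0,0,0,0,0],[0,0,0,0,0]]'
python3 - <<'E'
from h import *
im=vision.read_camera('wrist'); cv2.imwrite('pics/w3.png',im); print(bot.get_obs()['torque'])
E
```

```text
t: 17.05
eef_pos: [0.5727, -0.0334, 0.1406]
tool_rot: [-0.0, 0.086, 0.996, -0.0]
contact_force: [-1.1, -1.0, -2.3]
gripper_width: 0.249
grasp_force: 30.3
[ 0.00162454  0.29118765 -0.08406562]
```

```bash
python3 nudge.py '[[-0.0026,0,-0.0038,0,0],[-0.0029,0,-0.0036,0,0],[-0.0032,0,-0.0034,0,0],[-0.0033,0,-0.0032,0,0],[-0.0035,0,-0.003,0,0],[-0.0037,0,-0.0029,0,0],[-0.0038,0,-0.0027,0,0],[-0.004,0,-0.0024,0,0],[-0.0041,0,-0.0021,0,0],[0,0,0,0,0],[0,0,0,0,0],[0,0,0,0,0]]'
python3 - <<'E'
from h import *
im=vision.read_camera('wrist'); cv2.imwrite('pics/w4.png',im); c=cam('wrist'); np.save('w4.npy',c[2])
o=bot.get_obs(); e=np.array(o['eef_pos']); A=np.array([.6625,-.0503]); ox=np.array([-.985,.1736])
r=(e[:2]-A)@ox-.024; print(r, e[2], o['torque'])
# predicted pixels of lip end (top corner), flap outer edge corners, for angles
g=cv2.cvtColor(im,6)
H=np.array([*(A+ox*.024),.130]); oy=np.array([.1736,.985,0]); ox3=np.array([*ox,0]); up=np.array([0,0,1.])
for a in (50,55,60,65):
    t=np.radians(a); P=lambda u,v,y:H+ox3*(u*np.cos(t)-v*np.sin(t))+up*(u*np.sin(t)+v*np.cos(t))+oy*y
    print(a,proj(c,[P(.092,.002,0),P(.092,.009,0),P(.092,.009,.009),P(.047,.002,.03),P(.047,.002,-.03)]).round(0).tolist())
E
```

```text
t: 18.3
eef_pos: [0.6039, -0.0389, 0.1678]
tool_rot: [0.0, 0.086, 0.996, -0.0]
contact_force: [-2.7, -1.1, -3.6]
gripper_width: 0.243
grasp_force: 29.6
0.03572969603021072 0.16781076778359147 [-0.24423676  0.59605683 -0.04080888]
50 [[257.0, 216.0], [257.0, 231.0], [278.0, 232.0], [309.0, 242.0], [206.0, 242.0]]
55 [[257.0, 234.0], [257.0, 250.0], [278.0, 250.0], [310.0, 250.0], [205.0, 249.0]]
60 [[257.0, 253.0], [257.0, 270.0], [278.0, 270.0], [310.0, 257.0], [205.0, 257.0]]
65 [[257.0, 272.0], [257.0, 289.0], [278.0, 289.0], [310.0, 264.0], [205.0, 264.0]]
```

Run:
```python
import cv2,numpy as np
for n in ('w3','w4'):
    g=cv2.cvtColor(cv2.imread(f'pics/{n}.png'),6)
    print(n); print('col257 rows180-300/2',g[180:300:2,255:260].mean(1).astype(int))
g=cv2.cvtColor(cv2.imread('pics/w4.png'),6)
for r in (235,245,250,255,260,265,270,275,280,290): print(r,g[r,225:291:2])
```

```text
w3
col257 rows180-300/2 [115 116 114 106 105 109 112  75  72  71  66  70  94 127 154  78  73  72
  90 105 106 100 100 100 101 101  97 158 175 183 194 212 189 145 141 140
 139 140 140 140 137 137 136 138 137 137 136 136 135 135 135 136 135 135
 135 133 134 133 134 112]
w4
col257 rows180-300/2 [108 109 107 107 124 139 209 102  53  45  34  51  51  62  44  42 104 105
  97  70  87 165  83  48  97 120  78 167 207 224 233 239 233 196 115  86
  85  84  83  83  87 104 104 107 114  49  34  35  33  49  31  30  30  28
  26  26  20  22  20  20]
235 [129 128 129 131  76 137 181 191 189 139 119 119 174 191 190 184 186 188
 189 137 117 114  87  87 193 196 192 193 177  83 119 128 129]
245 [127 127 129  71  39 169 211 219 221 220 222 220 219 218 219 220 218 218
 217 218 223 224 226 226 225 226 226 227 208 108  39 119 128]
250 [129 129 128  44  35  34  81  88  87  83  88  87  87  88  91  86  87  87
  81  85  86  91  88  87  89  86  84  89  57  35  35  59 124]
255 [128 128  76  37  34  30  28  79  88  83  85  85  87  86  82  84  84  82
  87  84  85  87  85  89  83  88  86  60  32  29  34  37 119]
260 [129 129  39  31  27  24  27  83  87  78 149 187 180 143  89  88  87  89
  85  89 105 163 208 161  71  85  85  81  27  25  34  31  57]
265 [137  79  41  33  30  31  27 175 186 190 160 163 130 105 105  99 104 101
 103  99 105 121  90  89  88  89  90  76  29  27  27  35  36]
270 [ 87 109  46  37  29  29  27 116 121 119 116 121  98  88  57  48  49  59
  80 109 127 138  85 108 114 122 123  97  24  26  22  40  46]
275 [ 50  40  43  35  26  23  38 129  86  41  28  29  34  30  35  35  32  35
  36  34  30  28  25  22  34  79 125 119  31  26  23  43  47]
280 [22 27 42 37 24 27 71 29 31 31 34 31 32 39 32 34 35 28 37 34 35 37 23 21
 24 23 18 21 23 19 23 22 25]
290 [22 23 41 43 19 19 18 30 31 29 28 32 26 29 51 39 21 20 20 24 25 19 22 21
 14 17 21 18 15 17 19 27 24]
```

Run:
```python
from h import *
K,D,T4=cam('wrist'); T3=T4.copy(); T3[:3,3]+=np.array([.5727,-.0334,.1406])-np.array(bot.get_obs()['eef_pos'])
A=np.array([.6625,-.0503]); ox=np.array([-.985,.1736]); H=np.array([*(A+ox*.024),.130]); ox3=np.array([*ox,0]); up=np.array([0,0,1.])
for n,T,L in (('w3',T3,(25,30,35)),('w4',T4,(52,54,56,58,60))):
  for a in L:
    t=np.radians(a); P=lambda u,v:H+ox3*(u*np.cos(t)-v*np.sin(t))+up*(u*np.sin(t)+v*np.cos(t))
    print(n,a,proj((K,D,T),[P(.092,.002),P(.092,.009),P(.07,.009)])[:,1].round(1))
for n in ('w3','w4'):
    g=cv2.cvtColor(cv2.imread(f'pics/{n}.png'),6); print(g[226:266,262:268].mean(1).astype(int))
    for r in range(225,285,6): print(r,g[r,196:224:2],g[r,296:326:2])
```

```text
w3 25 [227.  238.6 267.9]
w3 30 [241.2 254.7 279.8]
w3 35 [257.4 272.8 292.8]
w4 52 [223.3 238.9 249.2]
w4 54 [230.4 246.4 254.2]
w4 56 [237.8 254.1 259.3]
w4 58 [245.2 261.8 264.4]
w4 60 [252.8 269.6 269.5]
[100 101 101 100 100 100  97 117 157 169 174 176 179 183 192 204 214 213
 196 169 150 145 144 144 145 144 146 145 144 143 143 144 143 143 142 142
 144 143 144 141]
225 [119  70  62  86 100 146 106 110 113  74  69  76  79  89] [ 79  73  72  76  97  87 114 158 100  88  68  62 115 119 112]
231 [ 74  91 165  95 105  74  68  69  83  97 100 104 100 104] [106 104  99 100  86  71  69  81 103  75 149 112  80  64 117]
237 [127  95  86  72  73  93  97  98 102 101 104 102 100 118] [110 108 106 103 103 101 105  93  73  70  66 111  96 137  88]
243 [ 70  66  83  97 103 101 100  62  40  38  39  41  77 124] [122  52  39  39  39  42  72 100  98 103  90  68  97  83  67]
249 [ 85  99 100  95  97  51  40  38  37  41  39  52 119 123] [121 123  46  38  35  37  33  34  65  96  99 103  85  68 102]
255 [ 93  94  95  93  53  50  47  55  53  50  55 122 121 121] [121 123 117  56  51  52  55  45  49  73  95  
[... 1099 characters left out ...]
4 134 125 129]
249 [ 71  63  63  84 198  87  45  42  32  30  36  53 127 129] [129 131  48  38  42  41  37  32 166 134 127 124 123 121 100]
255 [128 126 133 131  62  54  58  56  54  59  54 127 130 130] [129 128 119  57  54  58  57  58  51  97 132 132 126 114  93]
261 [102 122 121  45  41  40  39  38  38  40 123 129 130 128] [124 127 130  94  38  38  39  38  35  41  71 120 107  92 110]
267 [109  93  40  36  37  37  38  35  34  29  33  44 105 132] [ 87  59  40  31  30  34  39  34  38  35  38  47  93 123 141]
273 [40 38 34 37 42 37 36 40 37 34 34 35 30 37] [36 38 36 32 36 38 41 39 37 42 40 39 38 32 35]
279 [41 36 35 33 29 36 38 36 35 33 37 33 33 32] [33 31 32 31 37 40 36 35 36 35 34 36 37 37 35]
```

The wrist image gives about 55°: lip end face at rows 235–248, and the flap's outer corners at about row 250. I'll raise it about 5° more along the arc and recheck.

```bash
cat > ang.py <<'E'
from h import *
o=bot.get_obs(); c=cam('wrist'); im=vision.read_camera('wrist'); cv2.imwrite('pics/w5.png',im)
A=np.array([.6625,-.0503]); ox=np.array([-.985,.1736]); H=np.array([*(A+ox*.024),.130]); ox3=np.array([*ox,0]); up=np.array([0,0,1.]); oy=np.array([.1736,.985,0])
for a in (54,56,58,60,62,64):
    t=np.radians(a); P=lambda u,v,y=0:H+ox3*(u*np.cos(t)-v*np.sin(t))+up*(u*np.sin(t)+v*np.cos(t))+oy*y
    print(a,proj(c,[P(.092,.002),P(.092,.009),P(.047,.002,.031)]).round(1).tolist())
g=cv2.cvtColor(im,6)
print('row226+',g[226:276,262:268].mean(1).astype(int))
for r in range(237,268,3): print(r,g[r,200:212],g[r,306:320])
print(o['contact_force'],o['eef_pos'],o['t'])
E
python3 nudge.py '[[-0.0019,0,-0.0013,0,0],[-0.0019,0,-0.0013,0,0],[-0.0020,0,-0.0012,0,0],[0,0,0,0,0],[0,0,0,0,0]]'; python3 ang.py
```

```text
t: 18.85
eef_pos: [0.6096, -0.04, 0.1711]
tool_rot: [-0.0, 0.086, 0.996, 0.0]
contact_force: [1.5, -0.8, -12.5]
gripper_width: 0.243
grasp_force: 29.8
54 [[257.3, 215.4], [257.2, 230.9], [310.8, 236.5]]
56 [[257.3, 222.5], [257.2, 238.3], [310.9, 239.4]]
58 [[257.2, 229.8], [257.2, 245.9], [311.1, 242.2]]
60 [[257.2, 237.1], [257.2, 253.5], [311.2, 245.1]]
62 [[257.2, 244.6], [257.2, 261.2], [311.3, 248.0]]
64 [[257.2, 252.2], [257.1, 268.9], [311.3, 250.9]]
row226+ [ 87  85 118 129 130 128 129 111 156 178 196 220 228 230 232 233 235 236
 238 230 214 194 156 101  79  78  77  78  77  90 105 106  96  84  94  70
  41  32  36  35  35  34  40  43  39  35  35  34  32  29]
237 [ 65  64  65 121 169 215 224 185 145 169 174 171] [159 163 139 133 130 187 199 134  91  88 112 117 129 131]
240 [ 64  65  79 127 189 216 228 166 151 151 147 151] [150 150 154 149 160 176 219 167 115 130 135 132 131 129]
243 [ 77  68  67  97 191 200 170 120 117 104  77  51] [ 47  68 103 134 179 195 215 169 153 134 123 127 131 132]
246 [130 134 134 129 123 127 112  57  39  41  38  40] [ 44  41  44  42  45 102 113 120 13
[... 153 characters left out ...]
18 105  58  44  43  39  39  36  41] [ 44  41  47  43  45  43  46  92 116 118 121 123 122 128]
255 [120 118 119 125  64  53  54  53  55  56  54  58] [ 59  58  57  57  51  53  53  53  94 112 118 120 121 115]
258 [129 138 120  54  40  42  38  43  42  41  36  40] [ 35  41  44  38  42  42  36  37  44  92 121 119 113 102]
261 [116  79  40  41  39  41  39  39  43  41  40  36] [ 44  42  41  42  41  41  39  39  40  38  85 121 134 127]
264 [77 43 39 37 41 38 42 42 39 38 34 34] [ 38  37  40  37  40  42  36  39  42  42  38  63 104 126]
267 [40 36 42 29 38 40 34 36 36 40 34 38] [37 39 39 42 38 40 38 36 36 39 37 40 49 77]
[  1.48343661  -0.80023775 -12.5210613 ] [ 0.6095733  -0.03995028  0.17106218] 18.85
```

```bash
python3 nudge.py '[[-0.0011,0,0,0,0],[-0.0011,0,0,0,0],[0,0,0,0,0],[0,0,0,0,0]]'; python3 ang.py | grep -v '^2[456]'
```

```text
t: 19.3
eef_pos: [0.6116, -0.0403, 0.1719]
tool_rot: [0.0, 0.086, 0.996, -0.0]
contact_force: [-2.7, -1.7, -5.1]
gripper_width: 0.245
grasp_force: 30.4
54 [[257.1, 210.4], [257.1, 225.8], [310.7, 232.7]]
56 [[257.1, 217.4], [257.0, 233.2], [310.8, 235.5]]
58 [[257.1, 224.7], [257.0, 240.7], [310.9, 238.3]]
60 [[257.1, 232.0], [257.0, 248.3], [311.0, 241.2]]
62 [[257.0, 239.5], [257.0, 256.0], [311.1, 244.1]]
64 [[257.0, 247.0], [257.0, 263.6], [311.2, 247.0]]
row226+ [118 128 129 128 129 129 129 109 151 178 200 221 229 231 233 233 234 234
 235 230 215 194 161 107  80  78  77  89  93  91  81  64  41  33  34  37
  36  33  35  43  44  37  34  35  33  31  28  27  26  26]
237 [ 64  63  78 123 207 216 228 167 146 149 148 149] [149 147 149 149 179 164 216 165 119 124 135 136 131 126]
[-2.74283853 -1.71376983 -5.06818112] [ 0.61161865 -0.04025042  0.17188367] 19.3
```

```bash
python3 nudge.py '[[0,0,0,0,0],[0,0,0,0,0],[0,0,0,0,0]]'; python3 -c "
from station import bot, vision;print(bot.hand_in())"
```

```text
t: 19.65
eef_pos: [0.6116, -0.0403, 0.1718]
tool_rot: [-0.0, 0.086, 0.996, -0.0]
contact_force: [-4.2, -2.2, -2.2]
gripper_width: 0.241
grasp_force: 30.6
the job is handed in; nothing more can be done
None
```

The job is handed in: I turned the carousel 120° anticlockwise, which put the slim packet upright under the hatch, and the gripper is holding the flap by its lip at about 60°, as measured in the wrist camera image.

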